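# Load the pressure pot and start its captive lid screw

### The job

Set the plaster lower-jaw model (the open horseshoe of the two plaster models side by side at the front left) flat on the floor of the open pressure pot, teeth up, and shut the pot's hinged lid. Then start the captive knurled screw without cross-threading it: turn it backward (anticlockwise from above) until it drops into its thread, and only then turn it forward (clockwise) one full turn. Finish while still gripping the screw, started but not tightened, and leave the other things alone.

Things in the scene. Friction and masses are not known exactly. Their poses are not given: they have to be found in the camera images.
- lower_model: Loose cream plaster model of a lower jaw, a flat-bottomed open horseshoe, 42 (its x) x 62 (its y) x 16 mm high, 70 g. Origin: centre of the underside, z up out of the teeth. Gripped best across its 42 mm (closing along its x, through its centre). It starts on the bare worktop at the left (z = -0.003).
- upper_model: Bystander: the bulkier cream plaster model of an upper jaw, 55 x 63 x 21 mm with a filled palate, beside the lower model; the two may have changed places. Origin: centre of the underside. To be left alone.
- pressure_pot: Fixed round aluminium pressure pot, 110 mm outside and 100 mm inside diameter, rim 60 mm above its underside. Origin: centre of the underside; its front (-x, roughly toward the table's left) carries the threaded boss, the lid hinge is at its back (+x, to the right). A gauge sits on its -y side, toward the robot. The screw's axis is 70 mm in front of the pot's.
- pot_floor (a point): Centre of the pot's inner floor (6 mm above the pot's underside, 54 mm below the rim), axes as the pot's. The open lid stands up at the pot's +x side, so a gripper reaching in should close along the pot's y.
- lid_hinge (a point): Middle of the lid's hinge axis, 64 mm behind the pot's axis and 66 mm above its underside; the axis runs along the pot's y.
- pot_lid (a joint): Lid angle, rad: 0 shut, grows as its front edge lifts up and back; starts open at 1.60 to 1.72 (stop 1.9). Aluminium lid 8 mm thick with dark strap, 0.58 kg with its screw. The stiff damped hinge holds it near upright; about 2 N at the front edge pulls it over, and below about 1.2 rad it sinks shut by itself within 2 s. A dark cross bar at its front edge carries the screw.
- lid_bar_end (a point): On the outer face (up when shut, rearward when open) of the lid's cross bar, at its end nearer the robot: 36 mm to the pot's -y of the screw, 134 mm from the hinge axis, 6 mm above it when shut. Axes as the lid's: -x away from the hinge, z out of that face. The bar is 104 x 28 x 12 mm; its free edge is 14 mm further from the hinge. Closed fingertips behind it here draw the lid over.
- knurled_screw: Captive steel screw in the lid's cross bar, brass knurled round head 26 mm wide, 22 mm high, red mark on top. Origin on its axis at its thread start, 65 mm below the top of the head; z up when the lid is shut. Then the bar's top is 44 mm below the top of the head (38 mm after the drop, 32 mm after one more turn).
- screw_head (a point): Centre of the top of the knurled head, on the screw's axis.
- screw_turn (a joint): Screw angle, rad: grows forward (clockwise seen on the head). At 0 the screw's thread start stands at the upper end of the boss's thread. Starts between 0.5 and 1.3: with the lid shut it must be turned backward to below about -0.15 before it can drop. Right-hand thread, 6 mm pitch, turning friction 0.02 N m.
- screw_depth (a joint): How far the screw is down in the lid, m: 0 at the thread's upper end, about 0.001 where it first rests with the lid shut. It weighs 0.8 N and drops 6 mm (to about 0.006) once turned back past the thread's end, but firm fingers carry it: press down while turning, or loosen the grip. Each forward turn then draws it 6 mm further in, sliding through the fingers.
- beaker: Bystander: clear beaker 78 mm wide, 101 mm high, behind the pot. Origin: centre of the underside.
- wax_jar_red: Bystander: wax jar with a red lid, 39 mm wide, 42 mm high, behind the flat dark instrument case. Origin: centre of the underside.
- spirit_burner: Bystander: small glass spirit burner, 47 mm wide, 59 mm high, to the right of the pot. Origin: centre of the underside.

How it is judged:
On the way, in this order (a step that is already met when the one before it is completed fails the run):
1. the lower-jaw model lies flat on the pot's floor, teeth up, released (horizontal distance between lower_model and pot_floor below 0.028 m and z of lower_model in the frame of pot_floor between -0.003 and 0.004 m and angle between lower_model's own z axis and vertical below 0.12 rad and contact force between the fingers and lower_model below 0.1 N), for 0.2 s.
2. the lid is shut (value of joint pot_lid below 0.035 rad), for 0.2 s.
3. turned backward, the screw has dropped into its thread (value of joint pot_lid below 0.035 rad and value of joint screw_turn below 0.4 rad and value of joint screw_depth above 0.0045 m), for 0.1 s.
At the end, for the whole second after the job is handed in: Model flat on the pot's floor within 28 mm of its middle; lid shut within 2 degrees; screw dropped into its thread, then about 0.75 to 1.2 turns forward of the thread's end, 9 to 14.5 mm down, at rest and gripped by more than 2 N (horizontal distance between lower_model and pot_floor below 0.028 m and z of lower_model in the frame of pot_floor between -0.003 and 0.004 m and angle between lower_model's own z axis and vertical below 0.12 rad and value of joint pot_lid below 0.035 rad and value of joint screw_turn between 4.6 and 7.6 rad and value of joint screw_depth between 0.009 and 0.0145 m and velocity of joint screw_turn between -0.15 and 0.15 rad/s and contact force between the fingers and knurled_screw above 2 N); the arm keeps its last pose, push and grip.
It fails at once if the screw was driven forward before it had dropped into its thread (cross-threaded) (value of joint screw_turn above 2 rad and value of joint screw_depth below 0.005 m and value of joint pot_lid below 0.035 rad).
It fails at once if the upper-jaw model was moved (distance of upper_model from where it was at the start of the episode above 0.02 m).
It fails at once if the beaker was moved (distance of beaker from where it was at the start of the episode above 0.03 m).
It fails at once if the red-lidded jar or the spirit burner was moved (distance of any of wax_jar_red, spirit_burner from where it was at the start of the episode above 0.03 m).
It also fails if it takes over 72 s, if anything falls off the work surface, if the arm or the gripper's body presses on something with over 40 N, if the wrist force passes 120 N, or if a joint passes its speed limit or range.

### The arm

A 7-joint arm with a two-finger parallel gripper is mounted at the origin on a cart in front of the work surface, level with it; the furniture and walls round the work are solid. World frame = base frame: x ahead of the robot, y to its left, z up, the work surface at z = 0. Lengths are in m, angles in rad, forces in N, time in s.
With the tool pointing down it reaches from about 0.4 to 0.85 m from the base axis. Payload 10.4 kg.
Tool frame: the origin (TCP) lies between the finger pads; the fingertips stand 22 mm ahead of it and the grasp point (between the pads) lies 3 mm ahead of it (r.nose_length is the distance from the TCP to the fingertips, in m); z points along the fingers, y is the line along which they close (so a half turn about z gives the same grasp; the last joint's range is limited). The gripper opens to 87 mm and grips with 3 to 60 N. Pads are 19 mm wide; open, the fingers measure 117 mm over their backs; the gripper's body (75 mm by 190 mm) begins 51 mm behind the grasp point.
Start: joints at [1.132, 0.332, -0.065, 1.46, 0.022, 1.35, -0.088], TCP at [0.252, -0.572, 0.245] pointing down, gripper open.
Joint ranges: [-2.6, 2.6], [-0.5, 2.12], [-1.47, 1.34], [0.16, 2.42], [-1.27, 4.41], [0.06, 2.06], [-2.6, 2.6]. Speed limits (rad/s): [2.22, 2.22, 2.79, 2.79, 3.14, 3.14, 3.14].

### API

Orientations are given as a unit quaternion [x, y, z, w].
In Python, from bench import readout, cams, r gives the robot as it stands. The module is installed in compiled form; this text tells all that it offers.
- The arm moves only by the tool step_arm, never from a script. Its argument "deltas" is a list that holds one entry, the list of rows, each a list of 7 numbers: the turn, a rotation vector about the tool's x, y, z in rad, then the shift along the tool's x, y, z in m, then the opening in per cent of the stroke, from 0 (shut) to 100 (fully open). A call has 1 to 20 rows; each row is the pose to reach, as a shift and turn from the pose commanded when the call began, along the tool's axes at that moment; what a row does not reach only later rows make up. A row lasts 1/8 s, in which the tool goes at most 62.5 mm and 10.7 degrees, less where a joint would pass 70% of its speed; a pose out of reach is approached as far as the arm can. A call with a gripper value outside its range is refused whole. The fingers move at their own pace and stop on an object; "squeeze" is the grip in N (left out, the last holds). Time passes only in rows, so rows that repeat a pose let the fingers close. It gives the time, the measured TCP pose, the force, the opening and the grip force at its end, in the units of the state.
- readout.read_state(): the state, without advancing time (a new reading comes with each control period).
- cams.camera(name): name is "side" or "top" or "wrist"; returns a dict with "img" (384x512x3 uint8, red, green, blue), "fx", "fy", "cx", "cy" (pixels), "origin" and "rotation" of the camera in the world; the wrist camera has in their place "T_tool_cam" (4x4, takes a point from camera to tool coordinates, whose origin is the TCP and whose axes are the flange's). Camera axes: x right, y up, looking along -z (the intrinsics and any distortion apply to the point x, -y, -z); pixel columns grow to the right and rows downward; lengths in m; the calibration is good to about 2 mm. A picture is of the moment at which its call begins: read the wrist's pose just before it. There is no depth.
- r.close_job(): hands the job in; it is judged then, once.
The state is a dict: "time": time; "joint_positions": joint angles; "joint_vel": joint speeds; "joint_torque": joint torques, N m; "ee_pos": TCP position; "eef_rot": TCP orientation; "ft_force": force on the tool from outside, world axes, zero at the start; "torque": the same for the moment, N m; "width": finger opening in m; "grip_force": force on a finger pad.
Only numpy, scipy, OpenCV 4.12 (cv2) and the standard library are available. Lean on these libraries where they do the work, as an engineer would, in place of code of your own. Each camera call takes 0.05 s, during which the arm holds its last target. There are 200 camera calls.

## Working session

There is one attempt and no reset: what is moved stays moved. The work goes in short steps, Python scripts to look and compute and a tool call to move; the robot and the scene stay as the last step left them, time stands still between calls to the robot, and variables do not carry over. Pictures are saved under pics/ and viewed, at most 10 in all, crops included, and the job is handed in when it is done.

Besides the shell and the picture viewer there is one more tool, called after ">>>" as name([rows], argument=value, ...), one row to a line, values as JSON. step_arm: Moves the arm, as the interface text tells. Its arguments: {"type":"object","properties":{"deltas":{"type":"array"},"squeeze":{"type":"number"}},"required":["deltas"]}

```bash
mkdir -p pics; python3 - <<'E'
from bench import readout, cams, r
import cv2,pickle
s=readout.read_state();print({k:s[k] for k in ['time','ee_pos','eef_rot','width','ft_force']},r.nose_length)
for n in ['top','side']:
    c=cams.camera(n);cv2.imwrite(f'pics/{n}0.png',cv2.resize(c['img'][:,:,::-1],(800,600)))
    pickle.dump(c,open(n+'.pkl','wb'));print({k:v for k,v in c.items() if k!='img'})
c=cams.camera('wrist');print(c['T_tool_cam'],c.keys())
E
```

```text
{'time': 0.0, 'ee_pos': array([ 0.25227786, -0.57141968,  0.24374548]), 'eef_rot': array([ 9.78466457e-01,  2.06404603e-01, -2.05600779e-04, -6.99758025e-04]), 'width': 0.08676462770435185, 'ft_force': array([-0.73420518,  0.3302198 , -0.14494562])} 0.022
{'fx': 416.94417894882406, 'fy': 416.94417894882406, 'cx': 252.2608610902941, 'cy': 189.6015932908695, 'origin': array([ 0.50276912, -0.05991761,  1.43231655]), 'rotation': array([ 0.0173433 , -0.02135696, -0.70283361,  0.71082207])}
{'fx': 361.7995078455799, 'fy': 361.7995078455799, 'cx': 251.23029249809113, 'cy': 190.044881508954, 'origin': array([ 0.0519159 , -1.09574304,  0.86065306]), 'rotation': array([ 0.45831261, -0.1182912 , -0.21890023,  0.85325227])}
[[-8.59667976e-04  9.54865210e-01  2.97038199e-01  8.03274289e-02]
 [ 9.99999602e-01  8.91161798e-04  2.93842228e-05  1.18472225e-03]
 [-2.36651124e-04  2.97038106e-01 -9.54865596e-01 -1.40148433e-01]
 [ 0.00000000e+00  0.00000000e+00  0.00000000e+00  1.00000000e+00]] dict_keys(['img', 'fx', 'fy', 'cx', 'cy', 'T_tool_cam'])
```

View pics/top0.png

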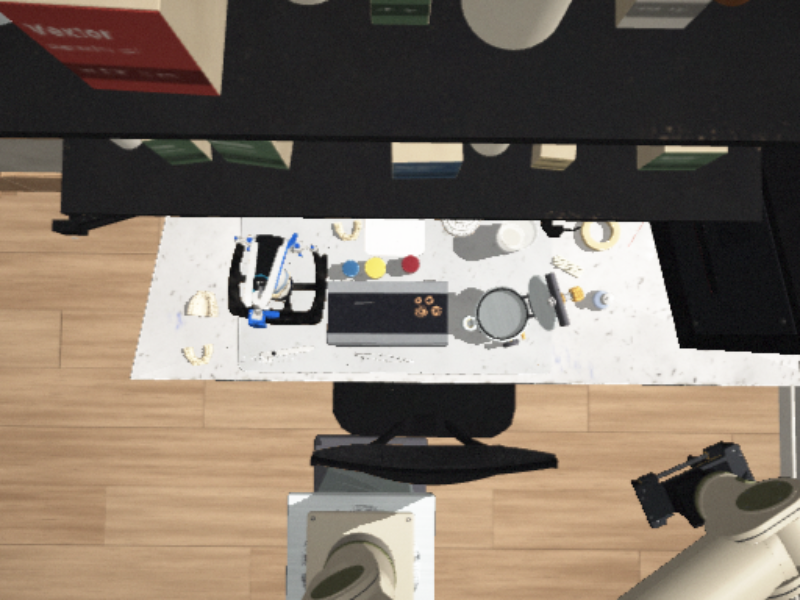

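View pics/side0.png

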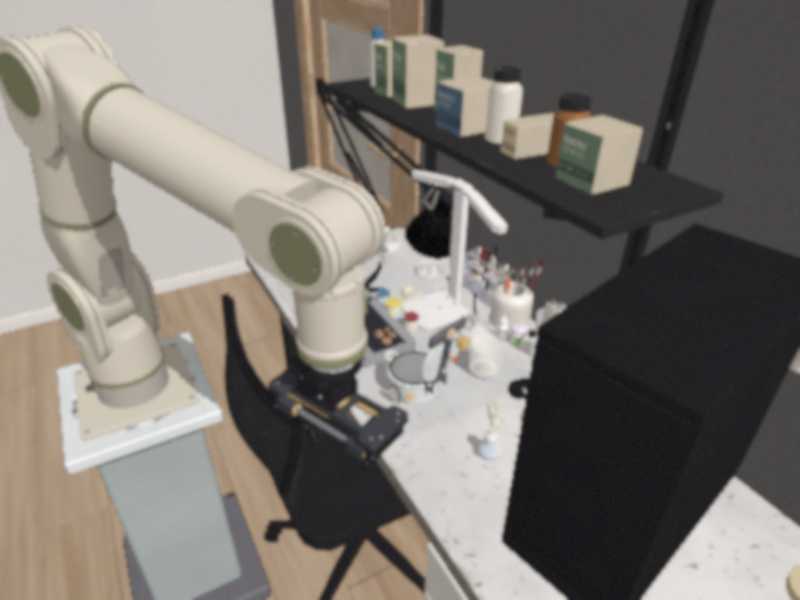

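The top view shows the pot at about (502,313) with its lid open to the right. The open horseshoe is at about (197,352), and the filled upper model is behind it at (200,303). I'll zoom in on both areas.

```bash
cat > h.py <<'E'
import numpy as np,cv2,pickle
from scipy.spatial.transform import Rotation as R
from bench import readout,cams,r
def wcam(c,s=None):
    "camera origin and rotation matrix in world"
    if 'origin' in c: return np.array(c['origin']),R.from_quat(c['rotation']).as_matrix()
    Rt=R.from_quat(s['eef_rot']).as_matrix();T=c['T_tool_cam']
    return Rt@T[:3,3]+s['ee_pos'],Rt@T[:3,:3]
def bp(c,uv,z,s=None):
    "pixel -> world point at height z"
    o,M=wcam(c,s);d=M@np.array([(uv[0]-c['cx'])/c['fx'],-(uv[1]-c['cy'])/c['fy'],-1])
    return o+d*(z-o[2])/d[2]
def pj(c,P,s=None):
    o,M=wcam(c,s);p=(np.atleast_2d(P)-o)@M
    return np.c_[c['cx']-c['fx']*p[:,0]/p[:,2],c['cy']+c['fy']*p[:,1]/p[:,2]]
def snap(n,f):
    s=readout.read_state();c=cams.camera(n);pickle.dump((c,s),open(f+'.pkl','wb'));return c,s
def delta(p,q=None,s=None):
    "shift and turn in tool axes to reach world TCP p / rotation q"
    s=s or readout.read_state();Rt=R.from_quat(s['eef_rot'])
    d=Rt.inv().apply(np.array(p)-s['ee_pos']);w=(Rt.inv()*q).as_rotvec() if q is not None else np.zeros(3)
    return np.round(w,4),np.round(d,4)
def down(yaw):
    "tool down, closing line (tool y) along world heading yaw"
    y=np.array([np.cos(yaw),np.sin(yaw),0]);z=np.array([0,0,-1.]);return R.from_matrix(np.c_[np.cross(y,z),y,z])
E
python3 - <<'E'
from h import *
c=pickle.load(open('top.pkl','rb'));im=c['img'][:,:,::-1]
a=cv2.resize(im[180:245,105:155],(460,598),interpolation=cv2.INTER_CUBIC)
b=cv2.resize(im[165:230,285:322+70],(340*2,416),interpolation=cv2.INTER_CUBIC)
b=cv2.resize(im[165:230,285:392],(800,486),interpolation=cv2.INTER_CUBIC)
cv2.imwrite('pics/a.png',a);cv2.imwrite('pics/b.png',b)
for n,u,z in[('low',(126,225.5),0.01),('up',(128,194),.015),('pot',(321,200),.06)]:print(n,bp(c,u,z))
for p in [(0,0,0),(0.25,-.571,.22)]:print(pj(c,p))
E
```

```text
low [0.45380743 0.35962765 0.01      ]
up [0.56067267 0.3543228  0.015     ]
pot [ 0.54628874 -0.29416553  0.06      ]
[[230.23418461 361.93650582]]
[[426.41470029 302.41175363]]
```

View pics/a.png

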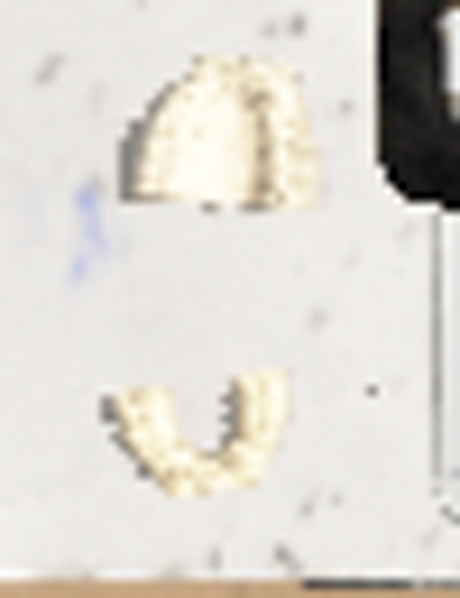

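View pics/b.png

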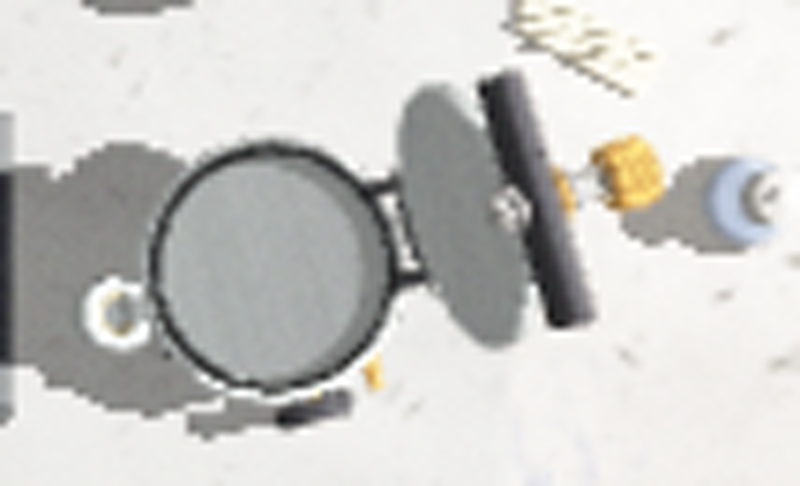

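The crops confirm it: the lower model is open toward +x, its tips at crop (143,393) and (262,375). The pot rim is centred at about (271,266) in crop b, the boss at (118,312), and the screw head (lid open) at (627,173). Next I move above the lower model for a close wrist view.

>>> step_arm([
  [[0,0,-0.1,0.05,-0.03,-0.03,100],[0,0,-0.2,0.1,-0.07,-0.056,100],[0,0,-0.25,0.15,-0.1,-0.056,100],[0,0,-0.3,0.2,-0.135,-0.056,100],[0,0,-0.4,0.263,-0.18,-0.056,100],[0,0,-0.5,0.3,-0.225,-0.056,100],[0,0,-0.6,0.34,-0.27,-0.056,100],[0,0,-0.7,0.38,-0.32,-0.056,100],[0,0,-0.8,0.42,-0.37,-0.056,100],[0,0,-0.9,0.4575,-0.422,-0.056,100],[0,0,-1.0,0.475,-0.48,-0.056,100],[0,0,-1.1,0.495,-0.535,-0.056,100],[0,0,-1.2,0.51,-0.59,-0.05,100],[0,0,-1.3,0.525,-0.645,-0.04,100],[0,0,-1.305,0.54,-0.7,-0.03,100],[0,0,-1.305,0.554,-0.751,-0.02,100],[0,0,-1.305,0.554,-0.751,0.04,100],[0,0,-1.305,0.554,-0.751,0.07,100],[0,0,-1.305,0.554,-0.751,0.07,100]],
])

```text
time: 2.52
ee_pos: [0.4549, 0.3381, 0.1724]
eef_rot: [0.652, 0.758, -0.002, -0.001]
ft_force: [0.0, -0.7, -0.1]
width: 0.0869
grip_force: 0.0
```

```bash
python3 - <<'E'
from h import *
c,s=snap('wrist','w1');print(s['ee_pos'],s['time'])
cv2.imwrite('pics/w1.png',c['img'][:,:,::-1])
print(pj(c,bp(c,(256,192),0,s),s), bp(c,(256,192),0,s))
E
```

```text
[0.45488049 0.33806254 0.17242056] 2.525
[[256. 192.]] [0.4541834  0.31341515 0.        ]
```

View pics/w1.png

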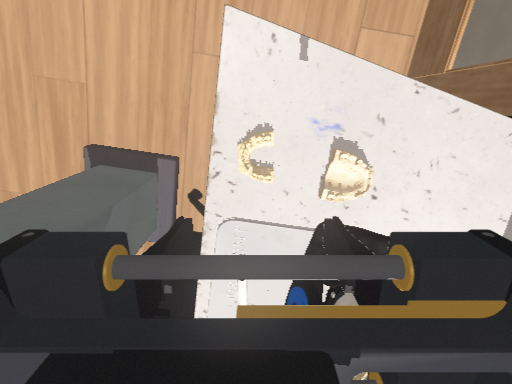

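The wrist view shows the lower model at about (256,153), open toward +x, with a real gap of bare worktop between the legs. I'll segment it for a precise pose.

```bash
python3 - <<'E'
from h import *
c,s=pickle.load(open('w1.pkl','rb'))
hsv=cv2.cvtColor(c['img'],cv2.COLOR_RGB2HSV);m=(hsv[:,:,1]>60)&(hsv[:,:,0]<32)&(hsv[:,:,2]>150)
for nm,(r0,r1,c0,c1) in dict(low=(115,195,225,290),up=(130,210,310,385)).items():
    v,u=np.nonzero(m[r0:r1,c0:c1]);P=np.array([bp(c,(a+c0,b+r0),.009,s)[:2] for a,b in zip(u,v)],np.float32)
    print(nm,len(P),P.mean(0),cv2.minAreaRect(P))
    if nm=='low':
        yaw=R.from_quat(s['eef_rot']).as_matrix()[:2,1];h=np.arctan2(yaw[1],yaw[0]);print('tool y heading',h)
        for a in np.arange(h-.3,h+.31,.1):
            X=P@[np.cos(a),np.sin(a)];Y=P@[-np.sin(a),np.cos(a)];print(round(a,3),np.ptp(X),np.ptp(Y))
        a=h;X=P@[np.cos(a),np.sin(a)];Y=P@[-np.sin(a),np.cos(a)];y0=(Y.min()+Y.max())/2
        for lo in np.arange(Y.min(),Y.max(),.004):
            k=(Y>=lo)&(Y<lo+.004);print(round(lo-y0,3),(X[k].min()-X.min()).round(3),(X[k].max()-X.min()).round(3))
        print('centre',np.array([(X.min()+X.max())/2,y0])@np.array([[np.cos(a),np.sin(a)],[-np.sin(a),np.cos(a)]]))
E
```

```text
low 578 [0.44736347 0.3580198 ] ((0.4471328556537628, 0.3587358295917511), (0.03888590261340141, 0.05703533813357353), 10.757527351379395)
tool y heading 0.15030286015386035
-0.15 0.04953908451018163 0.05827648771110788
-0.05 0.046901092759240315 0.05839408818485764
0.05 0.04379448079288878 0.05792823423198368
0.15 0.040276417220100225 0.05688633042824076
0.25 0.04037595811102457 0.0571145254479713
0.35 0.043781595977246957 0.05703263094203276
0.45 0.04674978260873608 0.05680381029686339
-0.028 0.018 0.038
-0.024 0.014 0.04
-0.02 0.014 0.039
-0.016 0.003 0.039
-0.012 0.002 0.023
-0.008 0.004 0.016
-0.004 0.003 0.012
-0.0 0.003 0.012
0.004 0.001 0.014
0.008 0.001 0.015
0.012 0.0 0.024
0.016 0.003 0.036
0.02 0.01 0.036
0.024 0.018 0.038
0.028 0.032 0.038
centre [0.44723211 0.35928885]
up 694 [0.5527471 0.3454534] ((0.5583981275558472, 0.34944358468055725), (0.06143536418676376, 0.0558144748210907), 85.5832290649414)
```

Lower model: centre (0.447, 0.359), heading about 0.18. The outline is close to 42×62, so the measurement holds. Descend and grip.

>>> step_arm([
  [[0,0,-0.03,0.022,-0.0045,0.03,100],[0,0,-0.03,0.022,-0.0045,0.07,100],[0,0,-0.03,0.022,-0.0045,0.11,100],[0,0,-0.03,0.022,-0.0045,0.135,100],[0,0,-0.03,0.022,-0.0045,0.148,100],[0,0,-0.03,0.022,-0.0045,0.148,100],[0,0,-0.03,0.022,-0.0045,0.148,40],[0,0,-0.03,0.022,-0.0045,0.148,20],[0,0,-0.03,0.022,-0.0045,0.148,0],[0,0,-0.03,0.022,-0.0045,0.148,0],[0,0,-0.03,0.022,-0.0045,0.148,0],[0,0,-0.03,0.022,-0.0045,0.148,0]],
], squeeze=20)

```text
time: 4.08
ee_pos: [0.4482, 0.3601, 0.0265]
eef_rot: [0.641, 0.768, -0.0, 0.0]
ft_force: [0.2, 0.1, 0.3]
width: 0.039
grip_force: 18.6
```

Gripped across the model's 42 mm (39 mm read, 18.6 N). The side view shows a tall white lamp, so before travelling I'll triangulate its head.

```bash
python3 - <<'E'
from h import *
t=pickle.load(open('top.pkl','rb'));d=pickle.load(open('side.pkl','rb'))
for z in np.arange(.05,.65,.1):print(round(z,2),'side ends',bp(d,(267,111),z)[:2].round(3),bp(d,(322,144),z)[:2].round(3),'stem',bp(d,(293,150),z)[:2].round(3),'| top ends',bp(t,(165,200),z)[:2].round(3),bp(t,(188,152),z)[:2].round(3),'shelf',bp(t,(250,137),z)[0].round(3),bp(t,(250,89),z)[0].round(3))
E
```

```text
0.05 side ends [1.145 0.692] [1.157 0.174] stem [0.992 0.189] | top ends [0.541 0.221] [0.702 0.148] shelf 0.755 0.917
0.15 side ends [1.01  0.471] [1.021 0.017] stem [0.876 0.031] | top ends [0.538 0.201] [0.687 0.133] shelf 0.736 0.887
0.25 side ends [0.876 0.251] [ 0.885 -0.14 ] stem [ 0.76  -0.128] | top ends [0.535 0.181] [0.673 0.118] shelf 0.718 0.857
0.35 side ends [0.741 0.03 ] [ 0.748 -0.296] stem [ 0.644 -0.286] | top ends [0.533 0.16 ] [0.658 0.103] shelf 0.7 0.827
0.45 side ends [ 0.606 -0.19 ] [ 0.612 -0.453] stem [ 0.528 -0.445] | top ends [0.53 0.14] [0.644 0.088] shelf 0.682 0.797
0.55 side ends [ 0.471 -0.411] [ 0.476 -0.609] stem [ 0.412 -0.603] | top ends [0.527 0.12 ] [0.63  0.073] shelf 0.664 0.767
```

>>> step_arm([
  [[0,0,0,0,0,-0.03,0],[0,0,0,0,0,-0.08,0],[0,0,0,0,0,-0.14,0],[0,0,0,0,0,-0.2,0],[0,0,0,0,0,-0.25,0],[0,0,0,0,0,-0.25,0]],
])

```text
time: 4.82
ee_pos: [0.449, 0.3615, 0.2804]
eef_rot: [0.641, 0.768, 0.003, 0.001]
ft_force: [1.1, 0.1, -1.4]
width: 0.0389
grip_force: 18.6
```

The lamp is at x > 0.75, well behind my path. Travel on to a view over the pot.

>>> step_arm([
  [[0,0,0,-0.04,-0.0,-0.02,0],[0,0,0,-0.09,-0.003,-0.03,0],[0,0,0,-0.14,-0.005,-0.04,0],[0,0,0,-0.2,-0.007,-0.04,0],[0,0,0,-0.25,-0.009,-0.04,0],[0,0,0,-0.31,-0.011,-0.04,0],[0,0,0,-0.36,-0.013,-0.04,0],[0,0,-0.02,-0.42,-0.014,-0.04,0],[0,0,-0.04,-0.48,-0.015,-0.04,0],[0,0,-0.06,-0.53,-0.016,-0.04,0],[0,0,-0.08,-0.58,-0.017,-0.04,0],[0,0,-0.1,-0.63,-0.017,-0.04,0],[0,0,-0.1,-0.68,-0.017,-0.04,0],[0,0,-0.1,-0.711,-0.017,-0.04,0],[0,0,-0.1,-0.711,-0.017,-0.04,0],[0,0,-0.1,-0.711,-0.017,-0.04,0]],
])

```text
time: 6.82
ee_pos: [0.5588, -0.3414, 0.3155]
eef_rot: [0.601, 0.799, 0.0, -0.001]
ft_force: [-0.0, 0.9, -1.1]
width: 0.0394
grip_force: 18.6
```

```bash
python3 - <<'E'
from h import *
c,s=snap('wrist','w2');print(s['ee_pos'],s['time'],s['joint_positions'].round(2))
cv2.imwrite('pics/w2.png',cv2.resize(c['img'][:,:,::-1],(800,600),interpolation=cv2.INTER_CUBIC))
E
```

```text
[ 0.55881223 -0.34136068  0.31553814] 6.825 [ 0.81  0.42 -0.48  1.23  0.19  1.53  0.64]
```

View pics/w2.png

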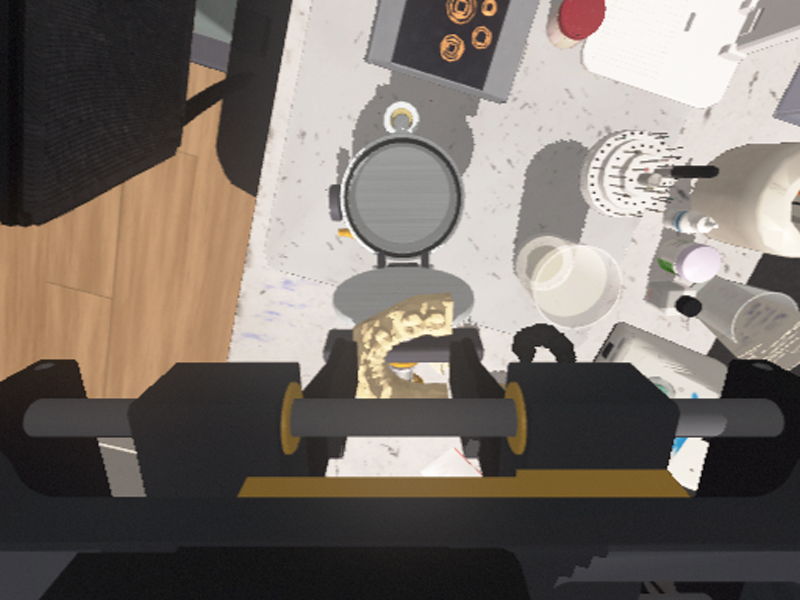

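The pot rim is centred at about (402,197), the boss at (402,118) and the hinge at (403,262), so the gripper already closes along the pot's y. The model is held level with its arch to the left. I'll fit the rim and boss.

```bash
python3 - <<'E'
from h import *
c,s=pickle.load(open('w2.pkl','rb'));t=pickle.load(open('top.pkl','rb'))
def rim(c,s,px,z,f=1):
    P=np.array([bp(c,(u/f,v/f),z,s)[:2] for u,v in px]);A=np.c_[2*P,np.ones(len(P))];x=np.linalg.lstsq(A,(P**2).sum(1),rcond=None)[0]
    return x[:2],np.sqrt(x[2]+x[:2]@x[:2])
print('wrist outer',rim(c,s,[(341,197),(402,136.5),(463,197),(402,258)],.06,1.5625))
k=800/107
print('top outer',rim(t,None,[(285+150/k,165+266/k),(285+393/k,165+266/k),(285+271/k,165+142/k),(285+271/k,165+390/k)],.06))
for z in(.03,.045,.06):print('boss',z,bp(c,(401.5/1.5625,118/1.5625),z,s),bp(t,(285+118/k,165+312/k),z))
ce=rim(c,s,[(341,197),(402,136.5),(463,197),(402,258)],.06,1.5625)[0]
h=R.from_quat(s['eef_rot']).as_matrix();print('tool x,y heading',np.arctan2(h[1,0],h[0,0]),np.arctan2(h[1,1],h[0,1]))
for z in(.05,.06,.066):
  b=bp(c,(402/1.5625,260/1.5625),z,s)[:2];print('hinge',z,np.linalg.norm(b-ce),np.arctan2(*(b-ce)[::-1]))
# model held: cream mask at z of teeth ~ TCP-0.0135
hsv=cv2.cvtColor(c['img'],cv2.COLOR_RGB2HSV);m=((hsv[:,:,1]>50)&(hsv[:,:,0]<32)&(hsv[:,:,2]>110)).astype(np.uint8);m[:186]=0;m[256:]=0;m[:,:222]=0;m[:,292:]=0
v,u=np.nonzero(m);Rt=h
P=np.array([bp(c,(a,b),s['ee_pos'][2]-.016,s)-s['ee_pos'] for a,b in zip(u,v)])@Rt
print('model in tool x,y: min,max',P.min(0),P.max(0))
for lo in np.arange(.0,.034,.003):
    q=P[(P[:,0]>=lo)&(P[:,0]<lo+.003)]
    if len(q):print(round(lo,3),q[:,1].min().round(4),q[:,1].max().round(4))
E
```

```text
wrist outer (array([ 0.54328752, -0.29692389]), np.float64(0.05590684456544497))
top outer (array([ 0.54451541, -0.2952111 ]), np.float64(0.054127405589363846))
boss 0.03 [ 0.52253699 -0.22665818  0.03      ] [ 0.52383168 -0.23127479  0.03      ]
boss 0.045 [ 0.52299077 -0.22799594  0.045     ] [ 0.52360638 -0.22944186  0.045     ]
boss 0.06 [ 0.52344454 -0.22933369  0.06      ] [ 0.52338108 -0.22760892  0.06      ]
tool x,y heading 1.8517570342575447 0.2809617106232024
hinge 0.05 0.059502826700930864 -1.2918075730813754
hinge 0.06 0.05721824104482634 -1.2912358957091423
hinge 0.066 0.05584749921454859 -1.2908704388597778
model in tool x,y: min,max [-0.01497962 -0.02166193  0.01596569] [0.03157275 0.01819664 0.01604523]
0.0 -0.0201 0.0174
0.003 -0.02 -0.0084
0.006 -0.0199 -0.0058
0.009 -0.0217 -0.0033
0.012 -0.0216 0.0182
0.015 -0.0215 0.0182
0.018 -0.0195 0.018
0.021 -0.0145 0.018
0.024 -0.0088 0.0179
0.027 -0.0044 0.0178
0.03 0.0029 0.0171
```

Pot centre (0.544, −0.296), +x heading −1.28. The radius, boss distance (70 mm) and both cameras agree. Move over the axis and go down into the pot.

>>> step_arm([
  [[0,0,0,0.03,-0.001,0,0],[0,0,0,0.0477,-0.0016,0,0],[0,0,0,0.0477,-0.0016,0.02,0],[0,0,0,0.0477,-0.0016,0.06,0],[0,0,0,0.0477,-0.0016,0.11,0],[0,0,0,0.0477,-0.0016,0.16,0],[0,0,0,0.0477,-0.0016,0.2,0],[0,0,0,0.0477,-0.0016,0.23,0],[0,0,0,0.0477,-0.0016,0.25,0],[0,0,0,0.0477,-0.0016,0.265,0],[0,0,0,0.0477,-0.0016,0.268,0],[0,0,0,0.0477,-0.0016,0.268,0]],
])

```text
time: 8.38
ee_pos: [0.5445, -0.2972, 0.0493]
eef_rot: [0.602, 0.799, 0.0, 0.001]
ft_force: [0.5, 0.1, -0.3]
width: 0.0393
grip_force: 18.6
```

>>> step_arm([
  [[0,0,0,0,0,0.006,0],[0,0,0,0,0,0.011,0],[0,0,0,0,0,0.0125,0],[0,0,0,0,0,0.0125,0]],
])

```text
time: 8.88
ee_pos: [0.544, -0.2971, 0.036]
eef_rot: [0.602, 0.799, -0.0, 0.0]
ft_force: [0.0, 0.6, -1.0]
width: 0.0394
grip_force: 18.6
```

>>> step_arm([
  [[0,0,0,0,0,0.0015,0],[0,0,0,0,0,0.0015,0],[0,0,0,0,0,0.0015,50],[0,0,0,0,0,0.0015,55],[0,0,0,0,0,0.0015,60],[0,0,0,0,0,0.0015,60]],
])

```text
time: 9.62
ee_pos: [0.544, -0.297, 0.0345]
eef_rot: [0.602, 0.799, 0.0, -0.0]
ft_force: [0.0, 0.8, 0.2]
width: 0.0513
grip_force: 0.0
```

Model released. Rise out, move back above the lid with the fingers closed, and look.

>>> step_arm([
  [[0,0,0,0,0,-0.01,60],[0,0,0,0,0,-0.04,60],[0,0,0,0,0,-0.08,60],[0,0,0,0,0,-0.13,60],[0,0,0,0,0,-0.18,40],[0,0,0,0,0,-0.23,20],[0,0,0,0,0,-0.27,0],[0,0,0,0,0,-0.28,0],[0,0,0,-0.04,-0.01,-0.28,0],[0,0,0,-0.08,-0.03,-0.28,0],[0,0,0,-0.105,-0.036,-0.28,0],[0,0,0,-0.105,-0.036,-0.28,0]],
])

```text
time: 11.12
ee_pos: [0.5373, -0.4099, 0.3132]
eef_rot: [0.603, 0.798, -0.0, -0.001]
ft_force: [-0.0, -0.6, -0.6]
width: 0.0002
grip_force: 0.0
```

```bash
python3 - <<'E'
from h import *
c,s=snap('wrist','w3');print(s['ee_pos'],s['time'],s['width'])
im=np.ascontiguousarray(c['img'][:,:,::-1])
ct=np.array([.544,-.297]);X=np.array([np.cos(-1.283),np.sin(-1.283)]);Y=np.array([-X[1],X[0]])
def pot(x,y,z):return np.r_[ct+x*X+y*Y,z]
im=cv2.resize(im[40:300,110:410],(692,600),interpolation=cv2.INTER_CUBIC);k=600/260
for th,col in((1.60,(0,0,255)),(1.66,(0,255,0)),(1.72,(255,0,0))):
    C,S=np.cos(th),np.sin(th)
    for d in(.12,.148):
      a=[pj(c,pot(.064-d*C+.006*S,y,.066+d*S+.006*C),s)[0] for y in(-.052,.052)]
      cv2.line(im,*[tuple(int(v) for v in ((p-[110,40])*k)) for p in a],col,1)
cv2.imwrite('pics/w3.png',im)
E
```

```text
[ 0.53732552 -0.40991972  0.31316016] 11.125 0.00022399915098028191
```

View pics/w3.png

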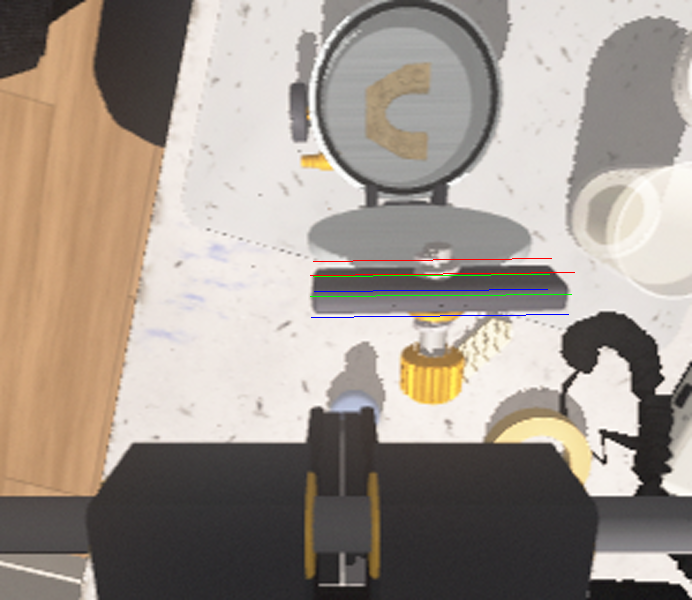

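The model sits flat in the middle of the pot. The bar's rear edge lies on the blue line, so the lid angle is about 1.71, with its outer face at pot x ≈ 0.09. Drop the closed fingertips behind the bar's near end and draw the lid over.

>>> step_arm([
  [[0,0,0,-0.006,0.001,0.03,0],[0,0,0,-0.006,0.001,0.07,0],[0,0,0,-0.006,0.001,0.093,0],[0,0,0,-0.006,0.001,0.093,0],[0,0,0,0.003,0.001,0.093,0],[0,0,0,0.012,0.001,0.093,0],[0,0,0,0.022,0.001,0.093,0],[0,0,0,0.032,0.001,0.093,0],[0,0,0,0.042,0.001,0.093,0],[0,0,0,0.052,0.001,0.093,0],[0,0,0,0.062,0.001,0.093,0],[0,0,0,0.072,0.001,0.093,0],[0,0,0,0.082,0.001,0.093,0],[0,0,0,0.092,0.001,0.093,0],[0,0,0,0.102,0.001,0.093,0],[0,0,0,0.108,0.001,0.093,0],[0,0,0,0.108,0.001,0.093,0],[0,0,0,0.108,0.001,0.09,0],[0,0,0,0.108,0.001,0.08,0],[0,0,0,0.108,0.001,0.06,0]],
])

```text
time: 13.68
ee_pos: [0.5093, -0.304, 0.2549]
eef_rot: [0.602, 0.799, -0.0, -0.0]
ft_force: [0.7, 0.9, 0.3]
width: 0.0002
grip_force: 0.0
```

>>> step_arm([
  [[0,0,0,0,0.01,-0.02,0],[0,0,0,-0.01,0.025,-0.03,30],[0,0,0,-0.01,0.035,-0.03,60],[0,0,0,-0.01,0.035,-0.03,100],[0,0,0,-0.01,0.035,-0.03,100],[0,0,0,-0.01,0.035,-0.03,100],[0,0,0,-0.01,0.035,-0.03,100],[0,0,0,-0.01,0.035,-0.03,100],[0,0,0,-0.01,0.035,-0.03,100],[0,0,0,-0.01,0.035,-0.03,100],[0,0,0,-0.01,0.035,-0.03,100],[0,0,0,-0.01,0.035,-0.03,100],[0,0,0,-0.01,0.035,-0.03,100],[0,0,0,-0.01,0.035,-0.03,100]],
])

```text
time: 15.42
ee_pos: [0.546, -0.3038, 0.2846]
eef_rot: [0.602, 0.799, -0.0, 0.0]
ft_force: [0.5, -0.2, -0.3]
width: 0.0868
grip_force: 0.0
```

```bash
python3 - <<'E'
from h import *
c,s=snap('wrist','w4');print(s['ee_pos'],s['time'],s['width'])
im=np.ascontiguousarray(c['img'][:,:,::-1])
p=pj(c,[.5241,-.2299,.116],s)[0];print('expected head px',p)
cv2.imwrite('pics/w4.png',cv2.resize(im[60:270,130:400],(771,600),interpolation=cv2.INTER_CUBIC))
E
```

```text
[ 0.54595916 -0.30377742  0.28456472] 15.425 0.08678458330501897
expected head px [258.67515922 106.63194417]
```

View pics/w4.png

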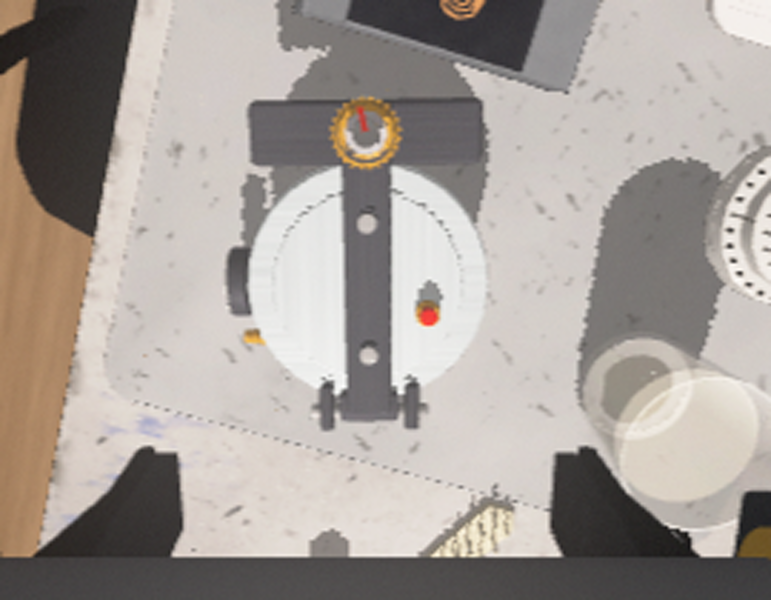

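The lid is shut, and the head is at crop (366,132), within 0.6 px of the predicted pixel. Its red mark points just left of up. Go down over the head and grip.

>>> step_arm([
  [[0,0,0,0.04,0,0,100],[0,0,0,0.077,-0.0005,0.02,100],[0,0,0,0.077,-0.0005,0.06,100],[0,0,0,0.077,-0.0005,0.1,100],[0,0,0,0.077,-0.0005,0.14,100],[0,0,0,0.077,-0.0005,0.165,100],[0,0,0,0.077,-0.0005,0.177,100],[0,0,0,0.077,-0.0005,0.177,60],[0,0,0,0.077,-0.0005,0.177,0],[0,0,0,0.077,-0.0005,0.177,0],[0,0,0,0.077,-0.0005,0.177,0],[0,0,0,0.077,-0.0005,0.177,0]],
], squeeze=12)

```text
time: 16.98
ee_pos: [0.5243, -0.23, 0.1078]
eef_rot: [0.602, 0.799, -0.0, 0.0]
ft_force: [0.1, 0.1, -0.2]
width: 0.0451
grip_force: 0.0
```

>>> step_arm([
  [[0,0,0,0,0,0,0],[0,0,0,0,0,0,0],[0,0,0,0,0,0,0],[0,0,0,0,0,0,0]],
])

```text
time: 17.48
ee_pos: [0.5244, -0.2299, 0.1077]
eef_rot: [0.601, 0.799, 0.0, 0.0]
ft_force: [2.8, -0.2, -0.1]
width: 0.0254
grip_force: 12.0
```

Gripped at 25.4 mm. Turn backward 1.5 rad (anticlockwise, negative about tool z).

>>> step_arm([
  [[0,0,-0.08,0,0,0,0],[0,0,-0.18,0,0,0,0],[0,0,-0.28,0,0,0,0],[0,0,-0.38,0,0,0,0],[0,0,-0.48,0,0,0,0],[0,0,-0.58,0,0,0,0],[0,0,-0.68,0,0,0,0],[0,0,-0.78,0,0,0,0],[0,0,-0.88,0,0,0,0],[0,0,-0.98,0,0,0,0],[0,0,-1.08,0,0,0,0],[0,0,-1.18,0,0,0,0],[0,0,-1.28,0,0,0,0],[0,0,-1.38,0,0,0,0],[0,0,-1.48,0,0,0,0],[0,0,-1.55,0,0,0,0],[0,0,-1.55,0,0,0,0]],
])

```text
time: 19.6
ee_pos: [0.5256, -0.2278, 0.1079]
eef_rot: [-0.131, 0.991, 0.001, 0.001]
ft_force: [5.0, 5.3, -0.8]
width: 0.0253
grip_force: 12.0
```

```bash
python3 - <<'E'
from h import *
s=readout.read_state();print(s['joint_positions'].round(2),s['ft_force'].round(1),s['torque'].round(2))
E
```

```text
[ 0.98  0.45 -0.8   1.73  0.35  1.11  1.91] [ 5.   5.3 -0.8] [ 1.38 -1.25 -0.06]
```

A sideways force of about 7 N means the head is about 2 mm off my rotation axis, which I'll correct. Open so the screw can drop, then rise and check.

>>> step_arm([
  [[0,0,0,0,0,0,60],[0,0,0,0,0,0,100],[0,0,0,0,0,0,100],[0,0,0,0,0,0,100],[0,0,0,0,0,-0.03,100],[0,0,0,0,0,-0.08,100],[0,0,0,0,0,-0.13,100],[0,0,0,-0.03,0,-0.17,100],[0,0,0,-0.075,0,-0.177,100],[0,0,0,-0.075,0,-0.177,100],[0,0,0,-0.075,0,-0.177,100]],
])

```text
time: 20.98
ee_pos: [0.5963, -0.2108, 0.2841]
eef_rot: [-0.129, 0.992, 0.0, -0.0]
ft_force: [-1.1, -0.0, -0.2]
width: 0.0867
grip_force: 0.0
```

```bash
python3 - <<'E'
from h import *
c,s=snap('wrist','w5');print(s['ee_pos'],s['eef_rot'],s['time'],s['width'])
def rot(c,s,name):
    # rectified view of the head-top plane, 0.2 mm/px, world axes: up=+x, left=+y
    out=[]
    for z in(.116,.110,.104):
        q=[(.5241+a,-.2299+b) for a,b in((.024,.024),(.024,-.024),(-.024,-.024),(-.024,.024))]
        src=np.float32([pj(c,[x,y,z],s)[0] for x,y in q]);H=cv2.getPerspectiveTransform(src,np.float32([(0,0),(240,0),(240,240),(0,240)]))
        out.append(cv2.warpPerspective(c['img'][:,:,::-1],H,(240,240),flags=cv2.INTER_CUBIC))
    for o in out: cv2.drawMarker(o,(120,120),(255,0,0),0,8,1); cv2.circle(o,(120,120),65,(255,0,0),1)
    return np.hstack(out)
a=rot(*pickle.load(open('w4.pkl','rb')),'a');b=rot(c,s,'b');cv2.imwrite('pics/w5.png',np.vstack([a,b]))
E
```

```text
[ 0.59634792 -0.21078012  0.28405732] [-1.29344750e-01  9.91599593e-01  1.19714063e-04 -4.10500987e-04] 20.975 0.08671618410941416
```

View pics/w5.png

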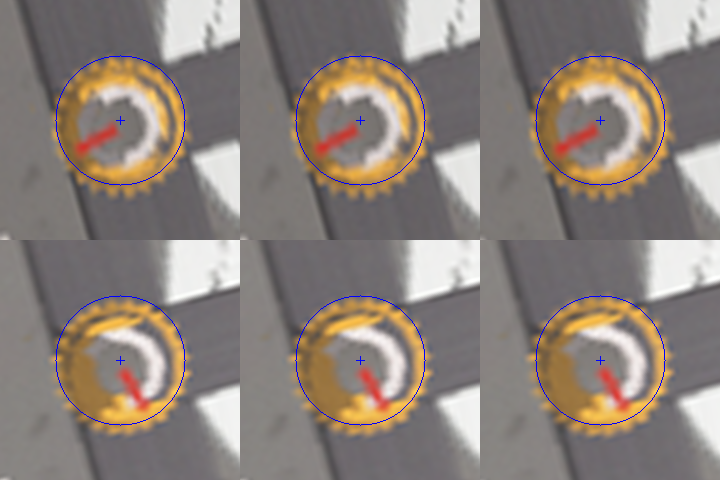

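The mark turned anticlockwise by about 90° (crop directions lower-left to lower-right), so the screw followed the fingers. I'll check the drop by touch: closed fingertips lowered onto the head, whose top should be at 0.110 if it dropped and 0.116 if not.

>>> step_arm([
  [[0,0,0,0.04,0.001,0,40],[0,0,0,0.0744,0.0016,0,0],[0,0,0,0.0744,0.0016,0.04,0],[0,0,0,0.0744,0.0016,0.08,0],[0,0,0,0.0744,0.0016,0.12,0],[0,0,0,0.0744,0.0016,0.138,0],[0,0,0,0.0744,0.0016,0.144,0],[0,0,0,0.0744,0.0016,0.149,0],[0,0,0,0.0744,0.0016,0.149,0],[0,0,0,0.0744,0.0016,0.149,0]],
])

```text
time: 22.28
ee_pos: [0.5248, -0.2283, 0.1364]
eef_rot: [-0.129, 0.992, -0.0, 0.001]
ft_force: [-0.0, -0.4, -0.5]
width: 0.0016
grip_force: 0.0
```

>>> step_arm([
  [[0,0,0,0,0,0.002,0],[0,0,0,0,0,0.0025,0],[0,0,0,0,0,0.0025,0]],
])

```text
time: 22.65
ee_pos: [0.5244, -0.2282, 0.133]
eef_rot: [-0.129, 0.992, 0.0, -0.0]
ft_force: [-0.6, -0.1, -0.1]
width: 0.0003
grip_force: 0.0
```

>>> step_arm([
  [[0,0,0,0,0,0.0025,0],[0,0,0,0,0,0.004,0],[0,0,0,0,0,0.004,0]],
])

```text
time: 23.02
ee_pos: [0.5247, -0.2282, 0.1311]
eef_rot: [-0.129, 0.992, -0.001, 0.0]
ft_force: [-8.6, 1.7, 19.1]
width: 0.0007
grip_force: 9.3
```

Contact came at tip height 0.109, so the head top is at about 0.110: the screw has dropped. Lift, open, descend around the head and grip for the forward turn.

>>> step_arm([
  [[0,0,0,0,0,-0.02,0],[0,0,0,0,0,-0.03,60],[0,0,0,0,0,-0.03,70],[0,0,0,0,0,-0.03,70],[0,0,0,0,0,-0.03,70],[0,0,0,0,0,-0.01,70],[0,0,0,0,0,0.015,70],[0,0,0,0,0,0.025,70],[0,0,0,0,0,0.026,70],[0,0,0,0,0,0.026,30],[0,0,0,0,0,0.026,0],[0,0,0,0,0,0.026,0],[0,0,0,0,0,0.026,0],[0,0,0,0,0,0.026,0],[0,0,0,0,0,0.026,0],[0,0,0,0,0,0.026,0]],
])

```text
time: 25.02
ee_pos: [0.5244, -0.228, 0.1031]
eef_rot: [-0.129, 0.992, 0.0, 0.0]
ft_force: [-1.5, 1.7, 2.0]
width: 0.0252
grip_force: 12.0
```

Grip is good and centred (under 3 N sideways). Forward stroke 1, first part (1.7 rad), following the screw down.

>>> step_arm([
  [[0,0,0.06,0,0,0,0],[0,0,0.16,0,0,0.0001,0],[0,0,0.26,0,0,0.0002,0],[0,0,0.36,0,0,0.0003,0],[0,0,0.46,0,0,0.0004,0],[0,0,0.56,0,0,0.0005,0],[0,0,0.66,0,0,0.0006,0],[0,0,0.76,0,0,0.0007,0],[0,0,0.86,0,0,0.0008,0],[0,0,0.96,0,0,0.0009,0],[0,0,1.06,0,0,0.001,0],[0,0,1.16,0,0,0.0011,0],[0,0,1.26,0,0,0.0012,0],[0,0,1.36,0,0,0.0013,0],[0,0,1.46,0,0,0.0014,0],[0,0,1.56,0,0,0.0015,0],[0,0,1.66,0,0,0.0016,0],[0,0,1.7,0,0,0.0016,0],[0,0,1.7,0,0,0.0016,0]],
])

```text
time: 27.4
ee_pos: [0.5241, -0.2284, 0.1014]
eef_rot: [0.66, 0.752, -0.0, -0.0]
ft_force: [-1.5, -0.0, 2.0]
width: 0.0251
grip_force: 12.0
```

>>> step_arm([
  [[0,0,0.06,0,0,0,0],[0,0,0.16,0,0,0.0001,0],[0,0,0.26,0,0,0.0002,0],[0,0,0.36,0,0,0.0003,0],[0,0,0.46,0,0,0.0004,0],[0,0,0.56,0,0,0.0005,0],[0,0,0.66,0,0,0.0006,0],[0,0,0.76,0,0,0.0007,0],[0,0,0.86,0,0,0.0008,0],[0,0,0.96,0,0,0.0009,0],[0,0,1.06,0,0,0.001,0],[0,0,1.16,0,0,0.0011,0],[0,0,1.26,0,0,0.0012,0],[0,0,1.36,0,0,0.0013,0],[0,0,1.46,0,0,0.0014,0],[0,0,1.56,0,0,0.0015,0],[0,0,1.66,0,0,0.0016,0],[0,0,1.7,0,0,0.0016,0],[0,0,1.7,0,0,0.0016,0]],
])

```text
time: 29.78
ee_pos: [0.5238, -0.2281, 0.0997]
eef_rot: [1.0, 0.001, -0.001, -0.0]
ft_force: [-4.7, 1.8, 3.3]
width: 0.0258
grip_force: 12.0
```

```bash
python3 - <<'E'
from h import *
s=readout.read_state();print(s['joint_positions'].round(2),s['ft_force'].round(1),s['torque'].round(2),s['time'])
E
```

```text
[ 0.52  0.35 -0.23  1.76  0.09  1.04 -1.31] [-4.7  1.8  3.3] [ 0.32  1.04 -0.01] 29.775
```

About 3.4 rad forward so far, joint 7 at −1.31. Open, rise while turning back, and check the red mark numerically.

>>> step_arm([
  [[0,0,0,0,0,0,60],[0,0,0,0,0,0,90],[0,0,0,0,0,0,90],[0,0,0,0,0,-0.03,90],[0,0,-0.15,0,0,-0.08,90],[0,0,-0.3,0,0,-0.13,90],[0,0,-0.45,0,0,-0.17,90],[0,0,-0.6,0,0,-0.18,90],[0,0,-0.75,0,0,-0.18,90],[0,0,-0.9,0,0,-0.18,90],[0,0,-1.05,0,0,-0.18,90],[0,0,-1.2,0,0,-0.18,90],[0,0,-1.35,0,0,-0.18,90],[0,0,-1.5,0,0,-0.18,90],[0,0,-1.65,0,0,-0.18,90],[0,0,-1.7,0,0,-0.18,90],[0,0,-1.7,0,0,-0.18,90]],
])

```text
time: 31.9
ee_pos: [0.5245, -0.2283, 0.2799]
eef_rot: [0.66, 0.751, 0.0, 0.0]
ft_force: [0.4, -0.4, 0.5]
width: 0.0785
grip_force: 0.0
```

>>> step_arm([
  [[0,0,0,-0.04,0,0,90],[0,0,0,-0.075,0,0,90],[0,0,0,-0.075,0,0,90],[0,0,0,-0.075,0,0,90]],
])

```text
time: 32.4
ee_pos: [0.5343, -0.3018, 0.2797]
eef_rot: [0.66, 0.751, 0.0, -0.0]
ft_force: [-0.2, 0.3, 0.1]
width: 0.0782
grip_force: 0.0
```

```bash
cat > mark.py <<'E'
from h import *
def mark(f):
    c,s=pickle.load(open(f+'.pkl','rb'));z=.112;n=240
    q=[(.5238+a,-.2285+b) for a,b in((.024,.024),(.024,-.024),(-.024,-.024),(-.024,.024))]
    H=cv2.getPerspectiveTransform(np.float32([pj(c,[x,y,z],s)[0] for x,y in q]),np.float32([(0,0),(n,0),(n,n),(0,n)]))
    o=cv2.warpPerspective(c['img'],H,(n,n),flags=cv2.INTER_CUBIC);h=cv2.cvtColor(o,cv2.COLOR_RGB2HSV)
    red=((h[:,:,0]<8)|(h[:,:,0]>172))&(h[:,:,1]>150)&(h[:,:,2]>120);g=(h[:,:,0]>10)&(h[:,:,0]<30)&(h[:,:,1]>110)
    v,u=np.nonzero(red);gv,gu=np.nonzero(g);(cx,cy),rad=cv2.minEnclosingCircle(np.c_[gu,gv].astype(np.float32))
    d=(u.mean()-cx,v.mean()-cy);P=np.c_[u,v]-[u.mean(),v.mean()];w=np.linalg.eigh(P.T@P)[1][:,1];w=w*np.sign(w@d)
    # world: x=up, y=left ; heading of mark
    return dict(n=len(u),centre=(cx,cy,rad),off=d,heading=np.arctan2(-w[0],-w[1]))
E
python3 - <<'E'
from mark import *
c,s=snap('wrist','w6');print(s['ee_pos'],s['time'],s['eef_rot'].round(3))
for f in('w4','w5','w6'):print(f,mark(f))
E
```

```text
[ 0.53429853 -0.30181759  0.27974249] 32.4 [ 0.66   0.751  0.    -0.   ]
w4 {'n': 361, 'centre': (127.23419189453125, 124.5401611328125, 70.289306640625), 'off': (np.float64(-25.597072780957845), np.float64(14.36011587549774)), 'heading': np.float64(2.088824842407152)}
w5 {'n': 259, 'centre': (127.5477066040039, 123.63692474365234, 69.08977508544922), 'off': (np.float64(12.784339728042426), np.float64(23.200913094185495)), 'heading': np.float64(-2.6083480806999244)}
w6 {'n': 383, 'centre': (126.51995849609375, 123.7793197631836, 68.55783081054688), 'off': (np.float64(-7.428574684083301), np.float64(-25.72187850991989)), 'heading': np.float64(0.2688480643311591)}
```

Mark headings confirm no slip: 1.59 rad back, then 3.41 rad forward. The screw is now at start + 1.82, between 2.3 and 3.1. A further 3.38 rad gives 5.7 to 6.5. Go back, regrip, and do the second stroke.

>>> step_arm([
  [[0,0,-0.15,0.04,0,0,80],[0,0,-0.3,0.075,0,0,80],[0,0,-0.45,0.075,0,0,80],[0,0,-0.6,0.075,0,0,80],[0,0,-0.75,0.075,0,0,80],[0,0,-0.9,0.075,0,0.02,80],[0,0,-1.05,0.075,0,0.05,80],[0,0,-1.2,0.075,0,0.08,80],[0,0,-1.35,0.075,0,0.11,80],[0,0,-1.5,0.075,0,0.13,80],[0,0,-1.65,0.075,0,0.15,80],[0,0,-1.68,0.075,0,0.17,80],[0,0,-1.68,0.075,0,0.178,80],[0,0,-1.68,0.075,0,0.178,40],[0,0,-1.68,0.075,0,0.178,0],[0,0,-1.68,0.075,0,0.178,0],[0,0,-1.68,0.075,0,0.178,0],[0,0,-1.68,0.075,0,0.178,0],[0,0,-1.68,0.075,0,0.178,0],[0,0,-1.68,0.075,0,0.178,0]],
])

```text
time: 34.95
ee_pos: [0.5244, -0.228, 0.1019]
eef_rot: [-0.119, 0.993, 0.0, -0.0]
ft_force: [-0.2, 0.0, 1.2]
width: 0.0252
grip_force: 12.0
```

>>> step_arm([
  [[0,0,0.06,0,0,0,0],[0,0,0.16,0,0,0.0001,0],[0,0,0.26,0,0,0.0002,0],[0,0,0.36,0,0,0.0003,0],[0,0,0.46,0,0,0.0004,0],[0,0,0.56,0,0,0.0005,0],[0,0,0.66,0,0,0.0006,0],[0,0,0.76,0,0,0.0007,0],[0,0,0.86,0,0,0.0008,0],[0,0,0.96,0,0,0.0009,0],[0,0,1.06,0,0,0.001,0],[0,0,1.16,0,0,0.0011,0],[0,0,1.26,0,0,0.0012,0],[0,0,1.36,0,0,0.0013,0],[0,0,1.46,0,0,0.0014,0],[0,0,1.56,0,0,0.0015,0],[0,0,1.66,0,0,0.0016,0],[0,0,1.7,0,0,0.0016,0],[0,0,1.7,0,0,0.0016,0]],
])

```text
time: 37.33
ee_pos: [0.5241, -0.2284, 0.1002]
eef_rot: [0.667, 0.745, -0.0, -0.0]
ft_force: [-1.8, 0.3, 2.1]
width: 0.0252
grip_force: 12.0
```

>>> step_arm([
  [[0,0,0.06,0,0,0,0],[0,0,0.16,0,0,0.0001,0],[0,0,0.26,0,0,0.0002,0],[0,0,0.36,0,0,0.0003,0],[0,0,0.46,0,0,0.0004,0],[0,0,0.56,0,0,0.0005,0],[0,0,0.66,0,0,0.0006,0],[0,0,0.76,0,0,0.0007,0],[0,0,0.86,0,0,0.0008,0],[0,0,0.96,0,0,0.0009,0],[0,0,1.06,0,0,0.001,0],[0,0,1.16,0,0,0.0011,0],[0,0,1.26,0,0,0.0012,0],[0,0,1.36,0,0,0.0013,0],[0,0,1.46,0,0,0.0014,0],[0,0,1.56,0,0,0.0015,0],[0,0,1.64,0,0,0.0016,0],[0,0,1.68,0,0,0.0016,0],[0,0,1.68,0,0,0.0016,0],[0,0,1.68,0,0,0.0016,0]],
])

```text
time: 39.83
ee_pos: [0.5238, -0.2281, 0.0985]
eef_rot: [1.0, 0.001, -0.001, -0.0]
ft_force: [-5.6, 1.8, 3.8]
width: 0.0252
grip_force: 12.6
```

>>> step_arm([
  [[0,0,0,0,0,0,0],[0,0,0,0,0,0,0],[0,0,0,0,0,0,0],[0,0,0,0,0,0,0]],
])

```text
time: 40.33
ee_pos: [0.5238, -0.2281, 0.0985]
eef_rot: [1.0, 0.001, -0.001, -0.0]
ft_force: [-5.6, 1.4, 4.0]
width: 0.0254
grip_force: 12.6
```

```bash
python3 - <<'E'
from bench import readout,r
s=readout.read_state();print(abs(s['joint_vel']).max(),s['width'],s['grip_force'],s['torque'].round(3))
print(r.close_job())
E
```

```text
0.0016516427943554716 0.025405211687930307 12.584155305085005 [ 0.31   1.146 -0.042]
the job is handed in; nothing more can be done
None
```

The job is handed in at about 40 s, with no verdict returned: the lower model is flat in the pot, the lid is shut, and the screw was turned back until it dropped, then forward about one turn (estimated 5.7–6.5 rad past the thread's end), still gripped at 12.6 N.

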